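# Fit check of a double-lidded gauge case

### The job

Do the fit check on the gauge case: carry the nested pair of lids together to the open green case, lower them (do not drop them) until the inner lid sits fully home on the rim with the blue outer cover still on it, and let go. Then lift the blue outer cover alone, leaving the inner lid seated and in place, and finish still holding the cover in the gripper, roughly level and well clear (a few centimetres) above the top of the inner lid's handle. Leave the V-block, ring gauge, link plate and caliper where they are.

Things in the scene. Friction and masses are not known exactly. Their poses are not given: they have to be found in the camera images.
- case: Open green-painted metal gauge case, fixed to the work surface: 104 (x) x 74 (y) x 60 mm high, walls 5 mm, opening 94 x 64 mm; a dark insert with steel gauge blocks lies inside, well below where the lid reaches. Origin: centre of its underside; x along its long side, z up; rim at z = 60 mm. Place and yaw vary. The lids fit either way round (half a turn).
- inner_lid: Inner lid, bare aluminium, loose, 0.26 kg. Origin: centre of its underside; x along its long side, z up. Plug 80 x 50 mm up to z = 6 mm, then 86 x 56 mm to 14; plate 104 x 74 mm from z = 14 to 19; orange bar handle above. Starts on its plug on the work surface with the cover on it. Home: plug in the case's opening (4 mm play each side), plate on the rim, origin 46 mm above the case's.
- handle_top (a point): Centre of the top of the inner lid's handle: an upright flat orange bar, 36 (x) x 14 (y) mm, from z = 19 to 70 mm in the lid's frame. Only its last 27 mm stand free above the cover's collar. Grasp it there from above, across the 14 mm; lifted by it, the inner lid carries the cover along.
- outer_cover: Outer cover, blue painted metal, loose, 0.20 kg: inverted tray 118 (x) x 88 (y) x 13 mm; its skirt hangs round the inner lid's plate, 3 mm play each side. Origin: centre of its underside (skirt's lower edge); x along its long side, z up; top plate z = 9 to 13 mm, collar above. Nested, its origin is 10 mm above the inner lid's, and 60 mm below the handle's top.
- collar_top (a point): Centre of the top of the cover's collar, an upright rectangular blue frame 72 (x) x 48 (y) mm outside, 60 x 36 mm inside, from z = 13 to 33 mm in the cover's frame, open right through, with the inner lid's handle standing up through it. Grasp it from above across its 48 mm, handle between the fingers.
- v_block: Bystander: dark steel V-block 50 x 60 x 50 mm; origin at the centre of its underside.
- ring_gauge: Bystander: steel ring gauge, 52 mm outside diameter, 16 mm high, lying flat; origin at the centre of its underside.
- link: Bystander: flat aluminium link plate with two holes, 86 x 26 x 8 mm; origin at the centre of its underside.
- caliper: Bystander: digital caliper lying flat, 220 mm long (x), jaws towards its -y side, up to 17 mm high; origin under the middle of its beam.
Not all that is in view belongs to the job. Of the things shaped like the outer_cover, the blue one is meant. Several things have the shape of the inner_lid; the one meant has the colours described above.

How it is judged:
By the outcome, as a careful person would: the job done as asked, in the order asked, and still so for the second after the job is handed in, while the arm keeps its last pose, push and grip.
It also fails if it takes over 51 s, if anything falls off the work surface, if the arm or the gripper's body presses on something with over 40 N, if the wrist force passes 120 N, or if a joint passes its speed limit or range.

### The arm

A 7-joint arm with a two-finger parallel gripper is mounted at the origin on the work surface. World frame = base frame: x ahead of the robot, y to its left, z up, the work surface at z = 0. Lengths are in m, angles in degrees, forces in N, time in s.
With the tool pointing down it reaches from about 0.425 to 0.875 m from the base axis. Payload 4.7 kg.
Tool frame: the origin (TCP) lies between the finger pads; the fingertips stand 8 mm ahead of it and the grasp point (between the pads) lies 11 mm behind it (env.tip_extent is the distance from the TCP to the fingertips, in m); z points along the fingers, y is the line along which they close (so a half turn about z gives the same grasp; the last joint's range is limited). The gripper opens to 87 mm and grips with 3 to 60 N. Pads are 19 mm wide; open, the fingers measure 117 mm over their backs; the gripper's body (75 mm by 190 mm) begins 51 mm behind the grasp point.
Start: joints at [-72.416, 18.392, -4.016, 83.108, 1.295, 78.541, -3.26], TCP at [0.188, 0.622, 0.231] pointing down, gripper open.
Joint ranges: [-163.93, 163.93], [-17.29, 119.83], [-79.2, 71.16], [3.27, 140.29], [-89.18, 269.18], [5.43, 117.66], [-154.24, 154.24]. Speed limits (degrees/s): [147.25, 147.25, 180, 180, 180, 180, 180].

### API

Orientations are given as [roll, pitch, yaw] about the fixed x, y, z axes, in that order (R = Rz(yaw) Ry(pitch) Rx(roll)).
In Python, from cell import sensors, vision, workorder, env gives the robot as it stands.
- The arm moves only by the tool drive_tool, never from a script. Its argument "moves" is a list of rows, each an object of numbers: "x", "y", "z": the shift along the tool's x, y, z in mm; "rx", "ry", "rz": the turn, a rotation vector about the tool's x, y, z in rad; "fingers": the closure, from -1 (fully open) to 1 (shut). In form: [{"x": .., "y": .., "z": .., "rx": .., "ry": .., "rz": .., "fingers": ..}, ...]. A call has 1 to 20 rows; each row is the pose to reach, as a shift and turn from the pose commanded when the call began, along the tool's axes at that moment; what a row does not reach only later rows make up. A row lasts 1/8 s, in which the tool goes at most 62.5 mm and 10.7 degrees, less where a joint would pass 70% of its speed; a pose out of reach is approached as far as the arm can. A call with a gripper value outside its range is refused whole. The fingers move at their own pace and stop on an object; "force" is the grip in N (left out, the last holds). Time passes only in rows, so rows that repeat a pose let the fingers close. It gives the time, the measured TCP pose, the force, the opening and the grip force at its end, in the units of the state.
- sensors.get_obs(): the state, without advancing time (a new reading comes with each control period).
- vision.read_camera(name): name is "side" or "top" or "wrist"; returns a dict with "image" (420x560x3 uint8, red, green, blue), "fx", "fy", "cx", "cy" (pixels), "R" (3x3) and "t" (3): a world point X has camera coordinates R X + t. Camera axes: x right, y down, z forward; pixel columns grow to the right and rows downward; lengths in m; the calibration is good to about 2 mm. A picture is of the moment at which its call begins. There is no depth.
- workorder.sign_off(): hands the job in; it is judged then, once.
The state is a dict: "time_s": time; "qpos": joint angles; "joint_velocities": joint speeds; "effort": joint torques, N m; "tool_pos": TCP position; "tool_rot": TCP orientation; "force": force on the tool from outside, world axes, zero at the start; "wrist_torque": the same for the moment, N m; "grip_width": finger opening in m; "grasp_force": force on a finger pad.
Only numpy, scipy, OpenCV 4.12 (cv2) and the standard library are available. Lean on these libraries where they do the work, as an engineer would, in place of code of your own. Each camera call takes 0.05 s, during which the arm holds its last target. There are 200 camera calls.

## Working session

There is one attempt and no reset: what is moved stays moved. The work goes in short steps, Python scripts to look and compute and a tool call to move; the robot and the scene stay as the last step left them, time stands still between calls to the robot, and variables do not carry over. Pictures are saved under pics/ and viewed, at most 10 in all, crops included, and the job is handed in when it is done.

Besides the shell and the picture viewer there is one more tool, called as name(argument=value, ...), one argument or row to a line, values as JSON. drive_tool: Moves the arm, as the interface text tells. Its arguments: {"type":"object","properties":{"moves":{"type":"array"},"force":{"type":"number"}},"required":["moves"]}

```bash
ls; mkdir -p pics; python3 - <<'E'
from cell import sensors, vision, workorder, env
import cv2,pickle
for n in ("top","side"):
    c=vision.read_camera(n); pickle.dump(c,open(f"{n}0.pkl","wb"))
    cv2.imwrite(f"pics/{n}0.png",c["image"][:,:,::-1])
    print(n,c["fx"],c["cx"],c["cy"],c["R"],c["t"])
o=sensors.get_obs();print({k:o[k] for k in("time_s","tool_pos","tool_rot","grip_width","force")})
E
```

```text
pics
top 507.89038746486966 274.5736161874278 210.21640807051966 [[-0.01600434 -0.99953709 -0.02587392]
 [-0.99053398  0.0193779  -0.13589305]
 [ 0.13633153  0.02345412 -0.99038559]] [-0.05430574  0.58172835  1.04401968]
side 427.2825441749317 279.43813754204865 214.72238769147046 [[-0.97482628 -0.22250237  0.01436745]
 [-0.1184667   0.46228076 -0.87878447]
 [ 0.18888983 -0.85836426 -0.47700255]] [0.52215907 0.17293236 0.77794404]
{'time_s': 0.1, 'tool_pos': array([0.18750077, 0.62187826, 0.22957871]), 'tool_rot': array([-1.79904173e+02,  3.89188446e-03,  1.63225344e+02]), 'grip_width': 0.08675735927630279, 'force': array([-0.4796064 ,  0.06780621,  0.1393228 ])}
```

View pics/top0.png

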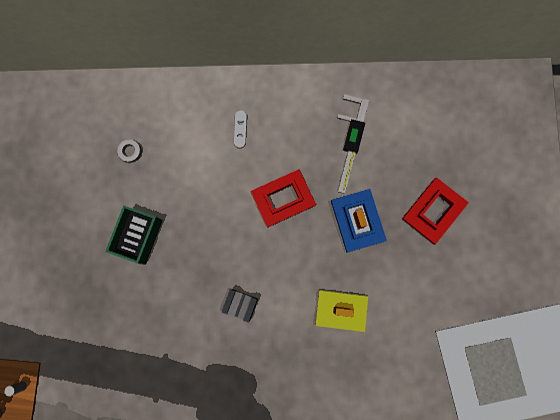

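View pics/side0.png

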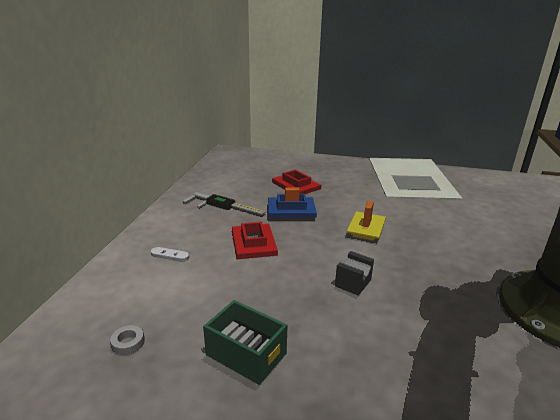

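Top view: blue cover with orange handle at (358,220). Other candidates of the same shape are the red covers at (283,198) and (435,210), and a yellow lid with an orange handle at (342,311). Only the blue/aluminium/orange nest fits. The case is at (135,235). Next I fit the poses in both views and confirm with a crop.

```bash
cat > h.py <<'E'
import numpy as np,cv2,pickle
from scipy.optimize import minimize
def proj(c,X):
    p=(c["R"]@np.asarray(X,float).T).T+c["t"]
    return np.c_[c["fx"]*p[:,0]/p[:,2]+c["cx"],c["fy"]*p[:,1]/p[:,2]+c["cy"]]
def ray(c,u,v,z):
    d=c["R"].T@np.array([(u-c["cx"])/c["fx"],(v-c["cy"])/c["fy"],1]);o=-c["R"].T@np.array(c["t"])
    return o+d*(z-o[2])/d[2]
def box(a,b,z0,z1): return np.array([[sx*a/2,sy*b/2,z] for sx in(-1,1) for sy in(-1,1) for z in(z0,z1)])/1e3
def place(P,q):
    s,k=np.sin(q[2]),np.cos(q[2]); return np.c_[q[0]+k*P[:,0]-s*P[:,1],q[1]+s*P[:,0]+k*P[:,1],P[:,2]]
def hullmask(img,lo,hi,roi):
    h=cv2.cvtColor(img,cv2.COLOR_RGB2HSV); m=cv2.inRange(h,np.array(lo),np.array(hi)); k=np.zeros_like(m)
    x0,y0,x1,y1=roi;k[y0:y1,x0:x1]=m[y0:y1,x0:x1]
    n,l,s,_=cv2.connectedComponentsWithStats(k)
    k[(s[l,4]<8)]=0
    return cv2.convexHull(cv2.findNonZero(k)).reshape(-1,2).astype(np.float32)
def fit(views,P,q0):
    def f(q):
        t=0
        for c,h in views:
            g=cv2.convexHull(proj(c,place(P,q)).astype(np.float32)).reshape(-1,2)
            a,_=cv2.intersectConvexConvex(h,g); A,B=cv2.contourArea(h),cv2.contourArea(g)
            t+=1-a/(A+B-a)
        return t
    best=min((minimize(f,[q0[0],q0[1],y],method="Nelder-Mead",options=dict(initial_simplex=[[q0[0],q0[1],y],[q0[0]+.01,q0[1],y],[q0[0],q0[1]+.01,y],[q0[0],q0[1],y+.2]],xatol=1e-5,fatol=1e-6)) for y in np.radians(range(0,180,20))),key=lambda r:r.fun)
    return best.x,best.fun
E
python3 - <<'E'
from h import *
T=pickle.load(open("top0.pkl","rb"));S=pickle.load(open("side0.pkl","rb"))
B=([100,120,40],[130,255,255]);G=([50,80,15],[90,255,255]);O=([5,150,60],[19,255,255])
tb=hullmask(T["image"],*B,(320,180,400,260));sb=hullmask(S["image"],*B,(255,180,325,228))
tg=hullmask(T["image"],*G,(95,195,175,275));sg=hullmask(S["image"],*G,(190,290,300,390))
to=hullmask(T["image"],*O,(340,195,380,240))
for n,h in zip("tb sb tg sg to".split(),(tb,sb,tg,sg,to)): print(n,h.min(0),h.max(0))
PB=np.r_[box(118,88,10,23),box(72,48,23,43)];PG=box(104,74,0,60)
for n,P,a,b,q0 in(("cov",PB,tb,sb,ray(T,358,220,.02)),("case",PG,tg,sg,ray(T,135,235,.04))):
    for v in([(T,a)],[(S,b)],[(T,a),(S,b)]):
        x,e=fit(v,P,q0);print(n,(x[:2]*1e3).round(1),np.degrees(x[2]).round(1),e)
x,e=fit([(T,to)],box(36,14,43,70),ray(T,361,218,.06));print("handle",x,np.degrees(x[2]),e)
c=np.hstack([cv2.resize(T["image"][170:260,310:400],(390,390)),cv2.resize(S["image"][170:240,250:330],(410,390))])
cv2.imwrite("pics/crop.png",c[:,:,::-1])
E
```

```text
tb [331. 189.] [386. 251.]
sb [268. 194.] [316. 217.]
tg [105. 206.] [160. 262.]
sg [203. 300.] [286. 384.]
to [356. 209.] [366. 226.]
cov [ 558.9 -244.2] 15.1 0.015801370179912566
cov [ 561.3 -244.4] 14.2 0.06920835467759467
cov [ 559.3 -244.8] 15.1 0.10228415288780113
case [534.3 237.8] 159.6 0.05163351501960922
case [536.4 237. ] 159.6 0.024934566075206388
case [534.7 238.4] -20.2 0.08584014826643305
handle [ 0.55766742 -0.24494437  0.06625196] 3.79595766229795 0.32338348334759226
```

View pics/crop.png

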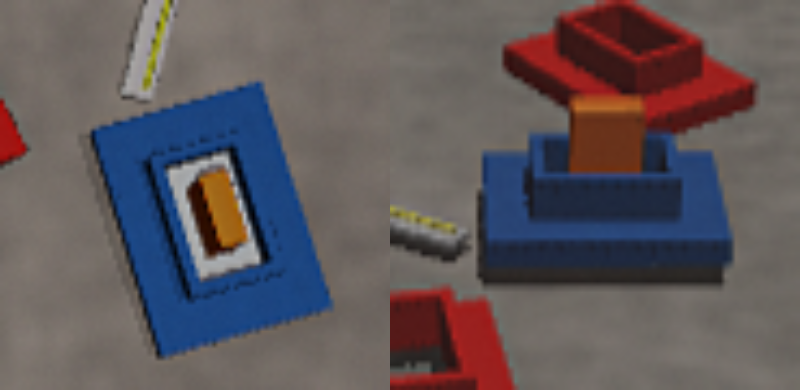

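Crop confirms it: the blue cover surrounds an aluminium plate, with the orange handle (centre about (361,218) in the full image) standing in its collar. I compute the approach.

```bash
cat > go.py <<'E'
import numpy as np
from scipy.spatial.transform import Rotation as Ro
from cell import sensors
def rel(targets):
    o=sensors.get_obs();R=Ro.from_euler("xyz",o["tool_rot"],degrees=True);p=o["tool_pos"]
    for x,y,z,yaw in targets:
        d=R.inv().apply(np.array([x,y,z])-p)*1e3; r=(R.inv()*Ro.from_euler("xyz",[180,0,yaw],degrees=True)).as_rotvec()
        print(d.round(1),r.round(3))
E
python3 - <<'E'
from h import *;from go import *
T=pickle.load(open("top0.pkl","rb"));print(ray(T,361.5,218,.07))
rel([(.42,.45,.23,125),(.58,.2,.23,85),(.6,-.05,.23,45),(.558,-.2445,.2,15)])
E
```

```text
[ 0.5567453  -0.24397206  0.07      ]
[-2.722e+02 -9.750e+01 -2.000e-01] [-0.002  0.001  0.667]
[-4.976e+02 -2.906e+02  1.000e-01] [-1.000e-03  1.000e-03  1.365e+00]
[-5.889e+02 -5.242e+02  5.000e-01] [-1.000e-03  2.000e-03  2.063e+00]
[-604.8 -722.5   30.8] [-1.000e-03  2.000e-03  2.587e+00]
```

drive_tool(
  moves=[
    {"x": -54,"y": -20,"rz": 0.13},
    {"x": -109,"y": -39,"rz": 0.27},
    {"x": -163,"y": -58,"rz": 0.4},
    {"x": -218,"y": -78,"rz": 0.53},
    {"x": -272,"y": -98,"rz": 0.67},
    {"x": -317,"y": -136,"rz": 0.81},
    {"x": -362,"y": -175,"rz": 0.95},
    {"x": -407,"y": -213,"rz": 1.09},
    {"x": -452,"y": -252,"rz": 1.23},
    {"x": -498,"y": -290,"rz": 1.37},
    {"x": -520,"y": -349,"rz": 1.54},
    {"x": -543,"y": -407,"rz": 1.71},
    {"x": -566,"y": -466,"rz": 1.89},
    {"x": -589,"y": -524,"rz": 2.06},
    {"x": -593,"y": -574,"z": 8,"rz": 2.19},
    {"x": -597,"y": -623,"z": 15,"rz": 2.32},
    {"x": -601,"y": -673,"z": 23,"rz": 2.46},
    {"x": -605,"y": -722,"z": 31,"rz": 2.587},
    {"x": -605,"y": -722,"z": 31,"rz": 2.587},
    {"x": -605,"y": -722,"z": 31,"rz": 2.587},
  ],
)

```text
invalid input at $.moves[0]: expected keys x, y, z, rx, ry, rz, fingers
```

```bash
python3 - <<'E'
from h import *;from go import *
from cell import vision
o=sensors.get_obs();print(o["time_s"],o["tool_pos"],o["tool_rot"],o["qpos"])
W=vision.read_camera("wrist");pickle.dump(W,open("w1.pkl","wb"));cv2.imwrite("pics/w1.png",W["image"][:,:,::-1])
E
```

```text
0.1 [0.18750077 0.62187826 0.22957871] [-1.79904173e+02  3.89188446e-03  1.63225344e+02] [-72.41590954  18.43416505  -4.01707583  83.16787661   1.29399458
  78.53896557  -3.26142711]
```

View pics/w1.png

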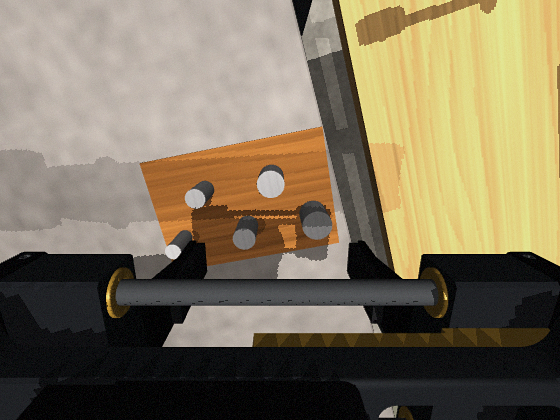

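The call was refused (all keys are needed), so the wrist view still shows the start pose: pegs and a bench edge. I resend it with all keys.

drive_tool(
  moves=[
    {"x": -54,"y": -20,"z": 0,"rx": 0,"ry": 0,"rz": 0.13,"fingers": -1},
    {"x": -109,"y": -39,"z": 0,"rx": 0,"ry": 0,"rz": 0.27,"fingers": -1},
    {"x": -163,"y": -58,"z": 0,"rx": 0,"ry": 0,"rz": 0.4,"fingers": -1},
    {"x": -218,"y": -78,"z": 0,"rx": 0,"ry": 0,"rz": 0.53,"fingers": -1},
    {"x": -272,"y": -98,"z": 0,"rx": 0,"ry": 0,"rz": 0.67,"fingers": -1},
    {"x": -317,"y": -136,"z": 0,"rx": 0,"ry": 0,"rz": 0.81,"fingers": -1},
    {"x": -362,"y": -175,"z": 0,"rx": 0,"ry": 0,"rz": 0.95,"fingers": -1},
    {"x": -407,"y": -213,"z": 0,"rx": 0,"ry": 0,"rz": 1.09,"fingers": -1},
    {"x": -452,"y": -252,"z": 0,"rx": 0,"ry": 0,"rz": 1.23,"fingers": -1},
    {"x": -498,"y": -290,"z": 0,"rx": 0,"ry": 0,"rz": 1.37,"fingers": -1},
    {"x": -520,"y": -349,"z": 0,"rx": 0,"ry": 0,"rz": 1.54,"fingers": -1},
    {"x": -543,"y": -407,"z": 0,"rx": 0,"ry": 0,"rz": 1.71,"fingers": -1},
    {"x": -566,"y": -466,"z": 0,"rx": 0,"ry": 0,"rz": 1.89,"fingers": -1},
    {"x": -589,"y": -524,"z": 0,"rx": 0,"ry": 0,"rz": 2.06,"fingers": -1},
    {"x": -593,"y": -574,"z": 8,"rx": 0,"ry": 0,"rz": 2.19,"fingers": -1},
    {"x": -597,"y": -623,"z": 15,"rx": 0,"ry": 0,"rz": 2.32,"fingers": -1},
    {"x": -601,"y": -673,"z": 23,"rx": 0,"ry": 0,"rz": 2.46,"fingers": -1},
    {"x": -605,"y": -722,"z": 31,"rx": 0,"ry": 0,"rz": 2.587,"fingers": -1},
    {"x": -605,"y": -722,"z": 31,"rx": 0,"ry": 0,"rz": 2.587,"fingers": -1},
    {"x": -605,"y": -722,"z": 31,"rx": 0,"ry": 0,"rz": 2.587,"fingers": -1},
  ],
)

```text
time_s: 2.65
tool_pos: [0.5586, -0.2429, 0.1992]
tool_rot: [-179.9, 0.0, 15.0]
force: [0.6, -0.0, -0.0]
grip_width: 0.0869
grasp_force: 0.0
```

```bash
python3 - <<'E'
from h import *;from go import *
from cell import vision
o=sensors.get_obs();print(o["time_s"],o["tool_pos"],o["tool_rot"],o["qpos"])
W=vision.read_camera("wrist");pickle.dump(W,open("w2.pkl","wb"));cv2.imwrite("pics/w2.png",W["image"][:,:,::-1])
E
```

```text
2.65 [ 0.55859927 -0.2429261   0.19923729] [-1.79945614e+02  4.01803310e-03  1.50346937e+01] [-16.08413474  17.88262135  45.47349492  93.14336132 -13.16662872
  74.54517338 -43.41825554]
```

View pics/w2.png

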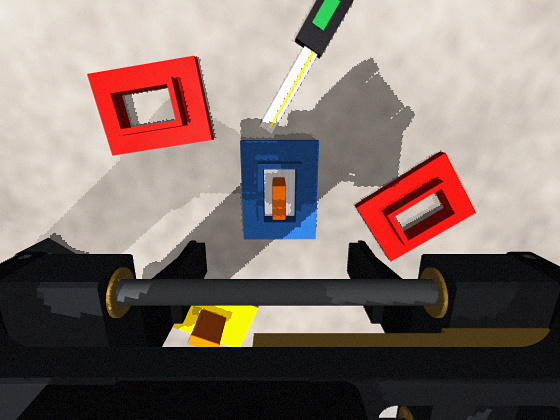

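Wrist view: blue cover at (280,190) with the orange handle at (279,198), well aligned. I check this against the projected model.

```bash
python3 - <<'E'
from h import *
W=pickle.load(open("w2.pkl","rb"));T=pickle.load(open("top0.pkl","rb"))
B=([100,120,40],[130,255,255]);O=([3,120,40],[21,255,255])
wb=hullmask(W["image"],*B,(225,120,335,245));wo=hullmask(W["image"],*O,(262,165,297,230))
to=hullmask(T["image"],*O,(345,200,375,235))
PB=np.r_[box(118,88,10,23),box(72,48,23,43)];PH=box(36,14,43,70)
x,e=fit([(W,wb)],PB,(.559,-.244));print(x[:2],np.degrees(x[2]),e)
for lo in(43,36):
  for v in([(W,wo)],[(T,to)]):
    x,e=fit(v,box(36,14,lo,70),(.558,-.244));print(lo,x[:2],np.degrees(x[2]),e)
print(wo.min(0),wo.max(0),to.min(0),to.max(0))
for q in((.558,-.244,.262),):
  print(proj(W,place(PH,q)).round(0).tolist(),proj(T,place(PH,q)).round(0).tolist())
E
```

```text
[ 0.56042939 -0.2451797 ] 195.04293719849588 0.02049383685990913
43 [ 0.56156756 -0.24362297] 196.56216812600417 0.10875675079927671
43 [ 0.55715705 -0.24233274] 13.390885395203602 0.117671111560819
36 [ 0.56155041 -0.24362919] 16.546042005643933 0.08805489219165585
36 [ 0.55715396 -0.24273822] 15.002604389753383 0.09014858855830887
[272. 177.] [285. 219.] [353. 209.] [366. 228.]
[[284.0, 214.0], [285.0, 222.0], [272.0, 214.0], [271.0, 222.0], [284.0, 183.0], [285.0, 188.0], [271.0, 183.0], [271.0, 188.0]] [[365.0, 226.0], [367.0, 225.0], [359.0, 228.0], [361.0, 227.0], [360.0, 210.0], [362.0, 208.0], [354.0, 212.0], [356.0, 210.0]]
```

drive_tool(
  force=45,
  moves=[
    {"x": 1,"y": 1,"z": 40,"rx": 0,"ry": 0,"rz": 0,"fingers": -1},
    {"x": 1,"y": 1,"z": 80,"rx": 0,"ry": 0,"rz": 0,"fingers": -1},
    {"x": 1,"y": 1,"z": 110,"rx": 0,"ry": 0,"rz": 0,"fingers": -1},
    {"x": 1,"y": 1,"z": 130,"rx": 0,"ry": 0,"rz": 0,"fingers": -1},
    {"x": 1,"y": 1,"z": 140,"rx": 0,"ry": 0,"rz": 0,"fingers": -1},
    {"x": 1,"y": 1,"z": 146,"rx": 0,"ry": 0,"rz": 0,"fingers": -1},
    {"x": 1,"y": 1,"z": 146,"rx": 0,"ry": 0,"rz": 0,"fingers": -1},
    {"x": 1,"y": 1,"z": 146,"rx": 0,"ry": 0,"rz": 0,"fingers": 1},
    {"x": 1,"y": 1,"z": 146,"rx": 0,"ry": 0,"rz": 0,"fingers": 1},
    {"x": 1,"y": 1,"z": 146,"rx": 0,"ry": 0,"rz": 0,"fingers": 1},
    {"x": 1,"y": 1,"z": 146,"rx": 0,"ry": 0,"rz": 0,"fingers": 1},
    {"x": 1,"y": 1,"z": 146,"rx": 0,"ry": 0,"rz": 0,"fingers": 1},
    {"x": 1,"y": 1,"z": 146,"rx": 0,"ry": 0,"rz": 0,"fingers": 1},
    {"x": 1,"y": 1,"z": 146,"rx": 0,"ry": 0,"rz": 0,"fingers": 1},
    {"x": 1,"y": 1,"z": 146,"rx": 0,"ry": 0,"rz": 0,"fingers": 1},
    {"x": 1,"y": 1,"z": 146,"rx": 0,"ry": 0,"rz": 0,"fingers": 1},
  ],
)

```text
time_s: 4.7
tool_pos: [0.5598, -0.2446, 0.0535]
tool_rot: [180.0, -0.0, 15.0]
force: [1.5, -0.1, -0.5]
grip_width: 0.0135
grasp_force: 45.0
```

drive_tool(
  moves=[
    {"x": 0,"y": 0,"z": -5,"rx": 0,"ry": 0,"rz": 0,"fingers": 1},
    {"x": 0,"y": 0,"z": -12,"rx": 0,"ry": 0,"rz": 0,"fingers": 1},
    {"x": 0,"y": 0,"z": -25,"rx": 0,"ry": 0,"rz": 0,"fingers": 1},
    {"x": 0,"y": 0,"z": -45,"rx": 0,"ry": 0,"rz": 0,"fingers": 1},
    {"x": 0,"y": 0,"z": -70,"rx": 0,"ry": 0,"rz": 0,"fingers": 1},
    {"x": 0,"y": 0,"z": -95,"rx": 0,"ry": 0,"rz": 0,"fingers": 1},
    {"x": 0,"y": 0,"z": -115,"rx": 0,"ry": 0,"rz": 0,"fingers": 1},
    {"x": 0,"y": 0,"z": -130,"rx": 0,"ry": 0,"rz": 0,"fingers": 1},
    {"x": 0,"y": 0,"z": -138,"rx": 0,"ry": 0,"rz": 0,"fingers": 1},
    {"x": 0,"y": 0,"z": -140,"rx": 0,"ry": 0,"rz": 0,"fingers": 1},
    {"x": 0,"y": 0,"z": -140,"rx": 0,"ry": 0,"rz": 0,"fingers": 1},
  ],
)

```text
time_s: 6.08
tool_pos: [0.5594, -0.244, 0.1929]
tool_rot: [-180.0, 0.1, 15.0]
force: [-0.2, 0.6, -6.7]
grip_width: 0.0138
grasp_force: 45.0
```

```bash
python3 - <<'E'
from h import *;from go import *
from cell import vision
c=vision.read_camera("side");t=pickle.load(open("top0.pkl","rb"))
cv2.imwrite("pics/s3.png",cv2.resize(c["image"][100:250,200:400],(800,600))[:,:,::-1])
rel([(.555,-.05,.193,80),(.535,.238,.193,159.7)])
E
```

```text
[  46.1 -188.5   -0.2] [-1.000e-03  1.000e-03 -1.134e+00]
[ 1.013e+02 -4.719e+02 -1.000e-01] [-2.000e-03 -0.000e+00 -2.525e+00]
```

View pics/s3.png

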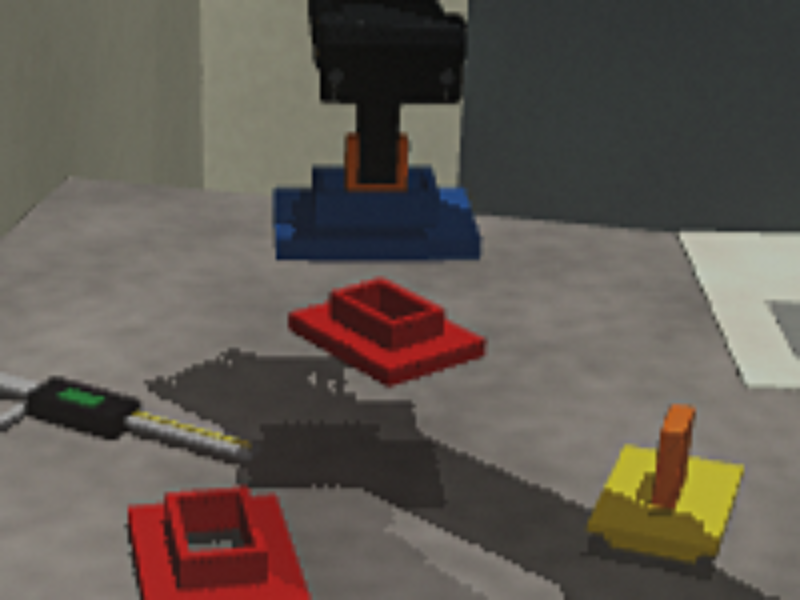

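The pair is held level: blue cover at crop (375,225), clear of everything. Now I carry it over.

drive_tool(
  moves=[
    {"x": 2,"y": -8,"z": 0,"rx": 0,"ry": 0,"rz": -0.04,"fingers": 1},
    {"x": 5,"y": -25,"z": 0,"rx": 0,"ry": 0,"rz": -0.14,"fingers": 1},
    {"x": 11,"y": -50,"z": 0,"rx": 0,"ry": 0,"rz": -0.28,"fingers": 1},
    {"x": 17,"y": -77,"z": 0,"rx": 0,"ry": 0,"rz": -0.42,"fingers": 1},
    {"x": 23,"y": -105,"z": 0,"rx": 0,"ry": 0,"rz": -0.57,"fingers": 1},
    {"x": 29,"y": -133,"z": 0,"rx": 0,"ry": 0,"rz": -0.72,"fingers": 1},
    {"x": 35,"y": -161,"z": 0,"rx": 0,"ry": 0,"rz": -0.87,"fingers": 1},
    {"x": 41,"y": -189,"z": 0,"rx": 0,"ry": 0,"rz": -1.02,"fingers": 1},
    {"x": 47,"y": -217,"z": 0,"rx": 0,"ry": 0,"rz": -1.17,"fingers": 1},
    {"x": 53,"y": -245,"z": 0,"rx": 0,"ry": 0,"rz": -1.32,"fingers": 1},
    {"x": 59,"y": -273,"z": 0,"rx": 0,"ry": 0,"rz": -1.47,"fingers": 1},
    {"x": 65,"y": -301,"z": 0,"rx": 0,"ry": 0,"rz": -1.62,"fingers": 1},
    {"x": 71,"y": -329,"z": 0,"rx": 0,"ry": 0,"rz": -1.77,"fingers": 1},
    {"x": 77,"y": -357,"z": 0,"rx": 0,"ry": 0,"rz": -1.92,"fingers": 1},
    {"x": 83,"y": -385,"z": 0,"rx": 0,"ry": 0,"rz": -2.07,"fingers": 1},
    {"x": 89,"y": -412,"z": 0,"rx": 0,"ry": 0,"rz": -2.21,"fingers": 1},
    {"x": 94,"y": -437,"z": 0,"rx": 0,"ry": 0,"rz": -2.34,"fingers": 1},
    {"x": 98,"y": -457,"z": 0,"rx": 0,"ry": 0,"rz": -2.45,"fingers": 1},
    {"x": 101,"y": -470,"z": 0,"rx": 0,"ry": 0,"rz": -2.52,"fingers": 1},
    {"x": 101,"y": -472,"z": 0,"rx": 0,"ry": 0,"rz": -2.525,"fingers": 1},
  ],
)

```text
time_s: 8.62
tool_pos: [0.5342, 0.2394, 0.193]
tool_rot: [-180.0, -0.1, 159.8]
force: [0.1, -0.6, -5.8]
grip_width: 0.0135
grasp_force: 45.0
```

```bash
python3 - <<'E'
from h import *;from go import *
from cell import vision
o=sensors.get_obs();print(o["time_s"],o["tool_pos"],o["tool_rot"],o["qpos"].round(0),o["force"])
im=[]
for n in("top","side","wrist"):
    c=vision.read_camera(n);pickle.dump(c,open(n+"4.pkl","wb"));im.append(c["image"])
cv2.imwrite("pics/p4.png",np.hstack([cv2.resize(im[1][180:400,160:340],(400,489)),cv2.resize(im[2][60:360,100:460],(400,333),interpolation=3).repeat(1,0) if 0 else cv2.copyMakeBorder(cv2.resize(im[2][60:360,100:460],(400,333)),0,156,0,0,0)])[:,:,::-1])
B=([100,120,30],[130,255,255])
T=pickle.load(open("top4.pkl","rb"));W=pickle.load(open("wrist4.pkl","rb"));S=pickle.load(open("side4.pkl","rb"))
dz=o["tool_pos"][2]*1e3-53.5
P=np.r_[box(118,88,10,23),box(72,48,23,43)]+[0,0,dz/1e3]
for n,c,roi in(("side",S,(150,150,350,330)),):
    h=hullmask(c["image"],*B,roi);x,e=fit([(c,h)],P,(.535,.238));print(n,x[:2],np.degrees(x[2]),e,h.min(0),h.max(0))
E
```

```text
8.625 [0.53422444 0.23935474 0.19298765] [-1.79980382e+02 -5.75743781e-02  1.59834260e+02] [-39.  12.  14.  96.  -3.  73.  46.] [ 0.1289201  -0.55419    -5.77777192]
side [0.5349513  0.24038108] 159.65584478860418 0.046865723693426786 [191. 247.] [295. 311.]
```

View pics/p4.png

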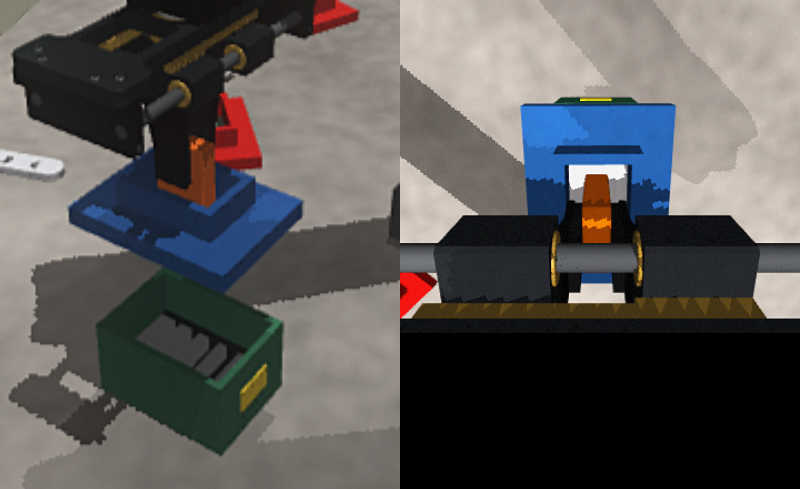

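Side crop: the pair hangs level above the open case (case rim centre about crop (190,345)). I refine the case fit, since the play is only 4 mm.

```bash
python3 - <<'E'
from h import *;from go import *
T=pickle.load(open("top0.pkl","rb"));S=pickle.load(open("side0.pkl","rb"));S4=pickle.load(open("side4.pkl","rb"))
P=box(104,74,0,60)
for s in(50,80,110):
  for v in(8,15,30):
    r=[]
    for c,roi in((T,(95,195,175,275)),(S,(190,290,300,390))):
        h=hullmask(c["image"],[45,s,v],[90,255,255],roi);x,e=fit([(c,h)],P,(.535,.238));r.append(((x[:2]*1e3).round(1),np.degrees(x[2]).round(1)%180,round(e,3),h.min(0),h.max(0)))
    print(s,v,r)
g=proj(T,place(P,(.535,.2375,np.radians(159.6))));print(g.round(0).tolist())
# where handle sits in the held pose, side cam
o=(.5342,.2394)
h=hullmask(S4["image"],[3,120,40],[21,255,255],(215,220,265,280));print(h.min(0),h.max(0),proj(S4,place(box(36,14,43,70)+[0,0,.1395],(*o,np.radians(159.8)))).round(1).tolist())
E
```

```text
50 8 [(array([533.8, 238.2]), np.float64(159.9), np.float64(0.013), array([105., 206.], dtype=float32), array([161., 263.], dtype=float32)), (array([536.1, 237.4]), np.float64(159.8), np.float64(0.013), array([203., 300.], dtype=float32), array([286., 384.], dtype=float32))]
50 15 [(array([533.8, 238.3]), np.float64(160.1), np.float64(0.038), array([105., 206.], dtype=float32), array([160., 263.], dtype=float32)), (array([536.1, 237.4]), np.float64(159.8), np.float64(0.013), array([203., 300.], dtype=float32), array([286., 384.], dtype=float32))]
50 30 [(array([533.9, 238.4]), np.float64(160.2), np.float64(0.179), array([105., 206.], dtype=float32), array([155., 263.], dtype=float32)), (array([536.1, 237.4]), np.float64(159.8), np.float64(0.013), array([203., 300.], dtype=float32), array([286., 384.], dtype=float32))]
80 8 [(array([534.1, 237.8]), np.float64(159.6), np.float64(0.024), array([105., 206.], dtype=float32), array([161., 263.], dtype=float32)), (array([536.4, 237. ]), np.float64(159.6), np.float64(0.025), array([203., 300.], dtype=float32), array([286., 384.], dtype=float
[... 971 characters left out ...]
at32)), (array([551.1, 183.3]), np.float64(159.1), np.float64(0.44), array([204., 301.], dtype=float32), array([286., 354.], dtype=float32))]
110 30 [(array([534.5, 237.7]), np.float64(159.7), np.float64(0.191), array([106., 206.], dtype=float32), array([155., 262.], dtype=float32)), (array([551.1, 183.3]), np.float64(159.1), np.float64(0.44), array([204., 301.], dtype=float32), array([286., 354.], dtype=float32))]
[[132.0, 208.0], [123.0, 204.0], [163.0, 219.0], [156.0, 216.0], [115.0, 252.0], [105.0, 251.0], [146.0, 264.0], [138.0, 263.0]]
[231. 220.] [256. 272.] [[230.1, 256.6], [229.2, 240.0], [236.4, 252.0], [235.7, 235.5], [251.1, 265.1], [250.7, 248.2], [257.2, 260.2], [257.0, 243.5]]
```

drive_tool(
  moves=[
    {"x": 0,"y": 0,"z": 10,"rx": 0,"ry": 0,"rz": 0,"fingers": 1},
    {"x": 0,"y": 0,"z": 25,"rx": 0,"ry": 0,"rz": 0,"fingers": 1},
    {"x": 0,"y": 0,"z": 40,"rx": 0,"ry": 0,"rz": 0,"fingers": 1},
    {"x": 0,"y": 0,"z": 55,"rx": 0,"ry": 0,"rz": 0,"fingers": 1},
    {"x": 0,"y": 0,"z": 63,"rx": 0,"ry": 0,"rz": 0,"fingers": 1},
    {"x": 0,"y": 0,"z": 68,"rx": 0,"ry": 0,"rz": 0,"fingers": 1},
    {"x": 0,"y": 0,"z": 68,"rx": 0,"ry": 0,"rz": 0,"fingers": 1},
    {"x": 0,"y": 0,"z": 68,"rx": 0,"ry": 0,"rz": 0,"fingers": 1},
  ],
)

```text
time_s: 9.78
tool_pos: [0.5356, 0.238, 0.1262]
tool_rot: [179.9, 0.0, 159.7]
force: [-0.1, 0.6, -5.4]
grip_width: 0.0134
grasp_force: 45.0
```

```bash
python3 - <<'E'
from h import *;from go import *
from cell import vision
o=sensors.get_obs();print(o["tool_pos"],o["tool_rot"],o["force"])
rel([(.5354,.2376,.0995,159.8)])
S=vision.read_camera("side")
P=box(104,74,0,60)
h=hullmask(S["image"],[45,50,8],[90,255,255],(190,290,300,390))
P2=np.r_[box(118,88,10,23),box(72,48,23,43)]+[0,0,o["tool_pos"][2]-.0535]
b=hullmask(S["image"],[100,120,30],[130,255,255],(150,150,350,380));print(fit([(S,b)],P2,(.535,.238)))
cv2.imwrite("pics/p5.png",cv2.resize(S["image"][240:390,150:350],(800,600),interpolation=cv2.INTER_CUBIC)[:,:,::-1])
E
```

```text
[0.53555958 0.23803492 0.12617492] [1.79945137e+02 4.30442211e-02 1.59671327e+02] [-0.14300445  0.60574581 -5.36036043]
[ 0.  -0.5 26.7] [ 0.001  0.001 -0.002]
(array([ 0.53560033,  0.24006693, -0.35469744]), np.float64(0.03853732736484672))
```

View pics/p5.png

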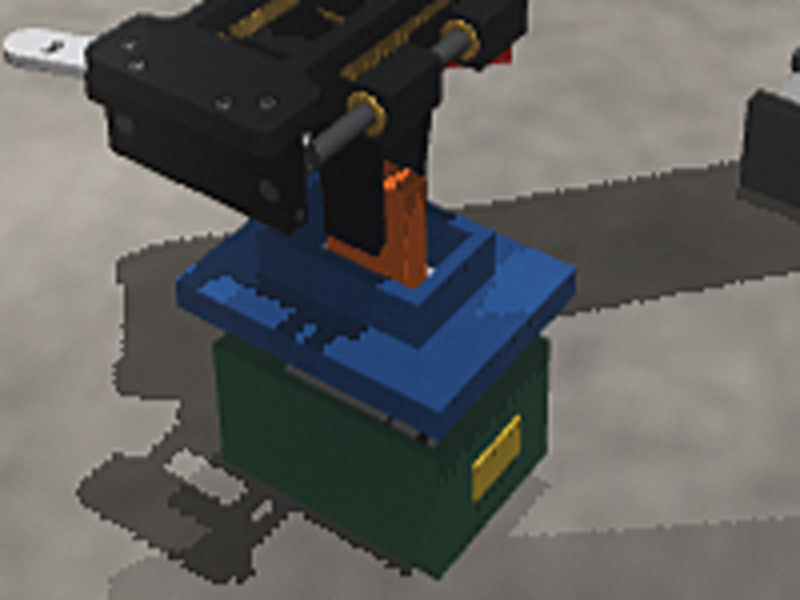

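Crop: the pair is centred over the case and the plug is still above the rim. I lower it slowly, watching the force.

drive_tool(
  moves=[
    {"x": 0,"y": -0.5,"z": 3,"rx": 0,"ry": 0,"rz": 0,"fingers": 1},
    {"x": 0,"y": -0.5,"z": 6,"rx": 0,"ry": 0,"rz": 0,"fingers": 1},
    {"x": 0,"y": -0.5,"z": 9,"rx": 0,"ry": 0,"rz": 0,"fingers": 1},
    {"x": 0,"y": -0.5,"z": 12,"rx": 0,"ry": 0,"rz": 0,"fingers": 1},
    {"x": 0,"y": -0.5,"z": 15,"rx": 0,"ry": 0,"rz": 0,"fingers": 1},
    {"x": 0,"y": -0.5,"z": 17,"rx": 0,"ry": 0,"rz": 0,"fingers": 1},
    {"x": 0,"y": -0.5,"z": 17,"rx": 0,"ry": 0,"rz": 0,"fingers": 1},
  ],
)

```text
time_s: 10.7
tool_pos: [0.5348, 0.2373, 0.1084]
tool_rot: [-180.0, -0.0, 159.7]
force: [-0.3, 0.4, -6.5]
grip_width: 0.0138
grasp_force: 45.0
```

drive_tool(
  moves=[
    {"x": 0,"y": 0,"z": 2,"rx": 0,"ry": 0,"rz": 0,"fingers": 1},
    {"x": 0,"y": 0,"z": 4,"rx": 0,"ry": 0,"rz": 0,"fingers": 1},
    {"x": 0,"y": 0,"z": 6,"rx": 0,"ry": 0,"rz": 0,"fingers": 1},
    {"x": 0,"y": 0,"z": 7,"rx": 0,"ry": 0,"rz": 0,"fingers": 1},
    {"x": 0,"y": 0,"z": 8,"rx": 0,"ry": 0,"rz": 0,"fingers": 1},
    {"x": 0,"y": 0,"z": 8,"rx": 0,"ry": 0,"rz": 0,"fingers": 1},
    {"x": 0,"y": 0,"z": 8,"rx": 0,"ry": 0,"rz": 0,"fingers": 1},
  ],
)

```text
time_s: 11.58
tool_pos: [0.535, 0.2373, 0.1007]
tool_rot: [180.0, 0.0, 159.7]
force: [-0.2, -0.4, -6.0]
grip_width: 0.0136
grasp_force: 45.0
```

drive_tool(
  moves=[
    {"x": 0,"y": 0,"z": 0.5,"rx": 0,"ry": 0,"rz": 0,"fingers": 1},
    {"x": 0,"y": 0,"z": 1,"rx": 0,"ry": 0,"rz": 0,"fingers": 1},
    {"x": 0,"y": 0,"z": 1.5,"rx": 0,"ry": 0,"rz": 0,"fingers": 1},
    {"x": 0,"y": 0,"z": 1.5,"rx": 0,"ry": 0,"rz": 0,"fingers": 1},
  ],
)

```text
time_s: 12.08
tool_pos: [0.535, 0.2374, 0.0995]
tool_rot: [180.0, 0.0, 159.7]
force: [-1.8, -0.4, -3.2]
grip_width: 0.0134
grasp_force: 45.0
```

drive_tool(
  moves=[
    {"x": 0,"y": 0,"z": 0.4,"rx": 0,"ry": 0,"rz": 0,"fingers": 1},
    {"x": 0,"y": 0,"z": 0.8,"rx": 0,"ry": 0,"rz": 0,"fingers": 1},
    {"x": 0,"y": 0,"z": 0.8,"rx": 0,"ry": 0,"rz": 0,"fingers": 1},
  ],
)

```text
time_s: 12.45
tool_pos: [0.535, 0.2374, 0.0994]
tool_rot: [180.0, -0.0, 159.7]
force: [-3.0, -1.6, 5.6]
grip_width: 0.0139
grasp_force: 45.0
```

Seated: contact at TCP 99.4 mm, where 99.5 was predicted. Now I release.

drive_tool(
  moves=[
    {"x": 0,"y": 0,"z": -0.6,"rx": 0,"ry": 0,"rz": 0,"fingers": 1},
    {"x": 0,"y": 0,"z": -0.6,"rx": 0,"ry": 0,"rz": 0,"fingers": -1},
    {"x": 0,"y": 0,"z": -0.6,"rx": 0,"ry": 0,"rz": 0,"fingers": -1},
    {"x": 0,"y": 0,"z": -0.6,"rx": 0,"ry": 0,"rz": 0,"fingers": -1},
    {"x": 0,"y": 0,"z": -0.6,"rx": 0,"ry": 0,"rz": 0,"fingers": -1},
    {"x": 0,"y": 0,"z": -0.6,"rx": 0,"ry": 0,"rz": 0,"fingers": -1},
    {"x": 0,"y": 0,"z": -0.6,"rx": 0,"ry": 0,"rz": 0,"fingers": -1},
    {"x": 0,"y": 0,"z": -0.6,"rx": 0,"ry": 0,"rz": 0,"fingers": -1},
    {"x": 0,"y": 0,"z": -40,"rx": 0,"ry": 0,"rz": 0,"fingers": -1},
    {"x": 0,"y": 0,"z": -80,"rx": 0,"ry": 0,"rz": 0,"fingers": -1},
    {"x": 0,"y": 0,"z": -100,"rx": 0,"ry": 0,"rz": 0,"fingers": -1},
    {"x": 0,"y": 0,"z": -100,"rx": 0,"ry": 0,"rz": 0,"fingers": -1},
    {"x": 0,"y": 0,"z": -100,"rx": 0,"ry": 0,"rz": 0,"fingers": -1},
  ],
)

```text
time_s: 14.08
tool_pos: [0.5343, 0.2371, 0.197]
tool_rot: [-179.9, -0.1, 159.7]
force: [-0.8, 0.7, -0.1]
grip_width: 0.0869
grasp_force: 0.0
```

```bash
python3 - <<'E'
from h import *;from go import *
from cell import vision
o=sensors.get_obs();print(o["tool_pos"],o["tool_rot"],o["grip_width"])
S=vision.read_camera("side");W=vision.read_camera("wrist");pickle.dump((S,W),open("sw6.pkl","wb"))
P2=np.r_[box(118,88,10,23),box(72,48,23,43)]+[0,0,.046]
for dz in(0,.003,-.003):
  for c,roi in((S,(150,150,350,380)),(W,(120,60,440,300))):
    b=hullmask(c["image"],[100,120,30],[130,255,255],roi);x,e=fit([(c,b)],P2+[0,0,dz],(.535,.238));print(dz,x[:2],np.degrees(x[2])%180,e)
cv2.imwrite("pics/p6.png",np.hstack([cv2.resize(S["image"][240:390,150:350],(400,300)),cv2.resize(W["image"],(400,300))])[:,:,::-1])
E
```

```text
[0.53432593 0.23707993 0.19704837] [-1.79929150e+02 -6.53346967e-02  1.59675381e+02] 0.08686269156239285
0 [0.53514971 0.23953112] 159.81622641243413 0.019218883725740654
0 [0.53547792 0.23868706] 160.09639451930653 0.01925034678975235
0.003 [0.53441589 0.24216085] 159.81610410168062 0.030437080426971685
0.003 [0.53529137 0.2387042 ] 160.57595227130392 0.03831185110640156
-0.003 [0.53591838 0.23685225] 159.74200910096837 0.00884998612556187
-0.003 [0.53562207 0.23872633] 159.68744024873055 0.007799584510781443
```

View pics/p6.png

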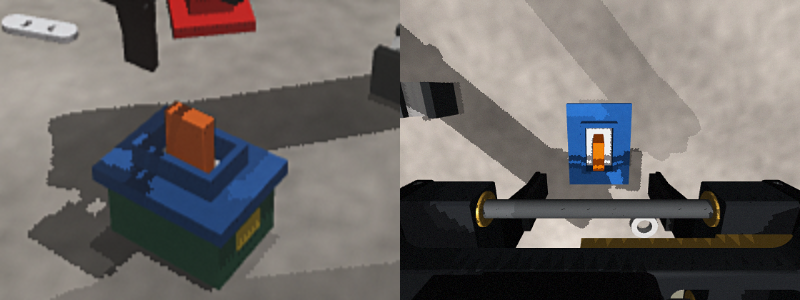

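Left: cover and lid sit flat on the case, handle through the collar. Right: the collar is centred at about (598,148) between the open fingers. Next I descend and grip the collar.

drive_tool(
  force=40,
  moves=[
    {"x": -0.5,"y": 1,"z": 30,"rx": 0,"ry": 0,"rz": 0,"fingers": -1},
    {"x": -0.5,"y": 1,"z": 60,"rx": 0,"ry": 0,"rz": 0,"fingers": -1},
    {"x": -0.5,"y": 1,"z": 85,"rx": 0,"ry": 0,"rz": 0,"fingers": -1},
    {"x": -0.5,"y": 1,"z": 100,"rx": 0,"ry": 0,"rz": 0,"fingers": -1},
    {"x": -0.5,"y": 1,"z": 110,"rx": 0,"ry": 0,"rz": 0,"fingers": -1},
    {"x": -0.5,"y": 1,"z": 115,"rx": 0,"ry": 0,"rz": 0,"fingers": -1},
    {"x": -0.5,"y": 1,"z": 117.5,"rx": 0,"ry": 0,"rz": 0,"fingers": -1},
    {"x": -0.5,"y": 1,"z": 117.5,"rx": 0,"ry": 0,"rz": 0,"fingers": -1},
    {"x": -0.5,"y": 1,"z": 117.5,"rx": 0,"ry": 0,"rz": 0,"fingers": -1},
  ],
)

```text
time_s: 15.3
tool_pos: [0.5361, 0.2383, 0.0814]
tool_rot: [179.9, 0.0, 159.7]
force: [-0.4, -0.1, 0.0]
grip_width: 0.0873
grasp_force: 0.0
```

drive_tool(
  force=40,
  moves=[
    {"x": 0,"y": 0,"z": 2,"rx": 0,"ry": 0,"rz": 0,"fingers": -1},
    {"x": 0,"y": 0,"z": 2,"rx": 0,"ry": 0,"rz": 0,"fingers": -1},
    {"x": 0,"y": 0,"z": 2,"rx": 0,"ry": 0,"rz": 0,"fingers": 1},
    {"x": 0,"y": 0,"z": 2,"rx": 0,"ry": 0,"rz": 0,"fingers": 1},
    {"x": 0,"y": 0,"z": 2,"rx": 0,"ry": 0,"rz": 0,"fingers": 1},
    {"x": 0,"y": 0,"z": 2,"rx": 0,"ry": 0,"rz": 0,"fingers": 1},
    {"x": 0,"y": 0,"z": 2,"rx": 0,"ry": 0,"rz": 0,"fingers": 1},
    {"x": 0,"y": 0,"z": 2,"rx": 0,"ry": 0,"rz": 0,"fingers": 1},
    {"x": 0,"y": 0,"z": 2,"rx": 0,"ry": 0,"rz": 0,"fingers": 1},
  ],
)

```text
time_s: 16.42
tool_pos: [0.5358, 0.2381, 0.0788]
tool_rot: [180.0, 0.0, 159.7]
force: [-0.7, -0.1, -0.3]
grip_width: 0.0478
grasp_force: 40.0
```

drive_tool(
  moves=[
    {"x": 0,"y": 0,"z": -2,"rx": 0,"ry": 0,"rz": 0,"fingers": 1},
    {"x": 0,"y": 0,"z": -5,"rx": 0,"ry": 0,"rz": 0,"fingers": 1},
    {"x": 0,"y": 0,"z": -9,"rx": 0,"ry": 0,"rz": 0,"fingers": 1},
    {"x": 0,"y": 0,"z": -14,"rx": 0,"ry": 0,"rz": 0,"fingers": 1},
    {"x": 0,"y": 0,"z": -20,"rx": 0,"ry": 0,"rz": 0,"fingers": 1},
    {"x": 0,"y": 0,"z": -28,"rx": 0,"ry": 0,"rz": 0,"fingers": 1},
    {"x": 0,"y": 0,"z": -38,"rx": 0,"ry": 0,"rz": 0,"fingers": 1},
    {"x": 0,"y": 0,"z": -50,"rx": 0,"ry": 0,"rz": 0,"fingers": 1},
    {"x": 0,"y": 0,"z": -62,"rx": 0,"ry": 0,"rz": 0,"fingers": 1},
    {"x": 0,"y": 0,"z": -74,"rx": 0,"ry": 0,"rz": 0,"fingers": 1},
    {"x": 0,"y": 0,"z": -86,"rx": 0,"ry": 0,"rz": 0,"fingers": 1},
    {"x": 0,"y": 0,"z": -98,"rx": 0,"ry": 0,"rz": 0,"fingers": 1},
    {"x": 0,"y": 0,"z": -108,"rx": 0,"ry": 0,"rz": 0,"fingers": 1},
    {"x": 0,"y": 0,"z": -114,"rx": 0,"ry": 0,"rz": 0,"fingers": 1},
    {"x": 0,"y": 0,"z": -116,"rx": 0,"ry": 0,"rz": 0,"fingers": 1},
    {"x": 0,"y": 0,"z": -116,"rx": 0,"ry": 0,"rz": 0,"fingers": 1},
    {"x": 0,"y": 0,"z": -116,"rx": 0,"ry": 0,"rz": 0,"fingers": 1},
  ],
)

```text
time_s: 18.55
tool_pos: [0.5355, 0.238, 0.1943]
tool_rot: [-180.0, -0.0, 159.7]
force: [0.2, 0.2, -1.7]
grip_width: 0.0478
grasp_force: 40.0
```

```bash
python3 - <<'E'
from h import *
from cell import vision
S=vision.read_camera("side")
cv2.imwrite("pics/p7.png",cv2.resize(S["image"][190:390,150:350],(600,600))[:,:,::-1])
E
```

```text
(no output)
```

View pics/p7.png

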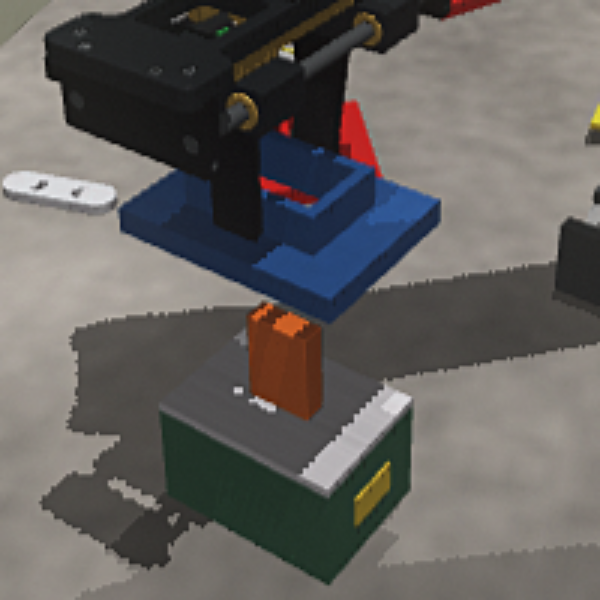

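The inner lid is flush on the rim (crop (285,420)), its handle stands free, and the blue cover is held level about 55 mm above it (crop (280,230)). I hand the job in.

```bash
python3 -c "
from cell import workorder
print(workorder.sign_off())"
```

```text
the job is handed in; nothing more can be done
None
```

The job is handed in: the last picture shows the inner lid seated flat on the case rim and the blue cover held level, about 55 mm above the handle top, after 18.6 s of the 51 s allowed; I steered clear of the V-block, ring gauge, link plate and caliper, but did not re-check them at the end.

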